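Stand the toppled plywood pen pot in the gluing clamp

ROBOT

A 6-joint arm with a two-finger parallel gripper is mounted at the origin on the work surface. World frame = base frame: x ahead of the robot, y to its left, z up, the work surface at z = 0. Lengths are in m, angles in rad, forces in N, time in s.
With the tool pointing down it reaches from about 0.425 to 0.95 m from the base axis. Payload 3.5 kg.
Tool frame: the origin (TCP) lies at the very end of the fingers, on their centre line; the grasp point (between the pads) lies 19 mm behind it; z points along the fingers, y is the direction in which the jaws open and shut (so a half turn about z gives the same grasp; the last joint's range is limited). The gripper opens to 85 mm and grips with 20 to 120 N. Pads are 22 mm wide; open, the fingers measure 114 mm over their backs; the gripper's body (76 mm by 85 mm) begins 54 mm behind the grasp point. The pads swing forward as they close: fully open they stand 13 mm farther back than shut.
Start: joints at [-1.336, 0.286, 1.577, -0, 1.279, -0.15], TCP at [0.253, -0.626, 0.231] pointing down, gripper open.
Joint ranges: [-2.77, 2.77], [-0.9, 2.22], [0.21, 2.48], [-1.53, 4.67], [0.24, 2.81], [-2.84, 2.84]. Speed limits (rad/s): [2.79, 2.79, 3.14, 3.14, 3.14, 3.14].

INTERFACE

Orientations are given as a unit quaternion [x, y, z, w].
In Python, from plant import get_state, vision, ctrl, cut_out gives the robot as it stands.
- The arm moves only by the tool jog_arm, never from a script. Its argument "commands" is text: rows parted by semicolons, each of 6 numbers parted by spaces: the shift along the world's x, y, z in m, then the turn, a rotation vector about the world's x, y, z in rad. A call has 1 to 20 rows; each row is the pose to reach, as a shift and turn from the pose commanded when the call began; what a row does not reach only later rows make up. A row lasts 1/8 s, in which the tool goes at most 62.5 mm and 10.7 degrees, less where a joint would pass 70% of its speed; a pose out of reach is approached as far as the arm can. A call with a gripper value outside its range is refused whole. "gripper" is the opening in per cent of the stroke, from 0 (shut) to 100 (fully open), set as the call begins (left out, the last holds). The fingers move at their own pace and stop on an object; "grip_force" is the grip in N (left out, the last holds). Time passes only in rows, so rows that repeat a pose let the fingers close. It gives the time, the measured TCP pose, the force and the opening at its end, in the units of the state.
- get_state(): the state, without advancing time (a new reading comes with each control period).
- vision.read_camera(name): name is "scene" or "top"; returns a dict with "frame" (480x640x3 uint8, red, green, blue), "z_map" (480x640 float32, m along the optical axis (not along the pixel's ray), 0 where there is no reading), "fx", "fy", "cx", "cy" (pixels), "R" (3x3) and "t" (3): a world point X has camera coordinates R X + t. Camera axes: x right, y down, z forward; pixel columns grow to the right and rows downward; lengths in m; the calibration is good to about 2 mm. A picture is of the moment at which its call begins.
- ctrl.sign_off(): hands the job in, once; it reports no verdict.
Trained networks look in the newest picture that a camera, given by its name, has taken for a name from the list of things; names that differ only in an ending like _2 or _b are one class to them, and where a whole thing is asked for, a point or a joint stands for the part that bears it (a point fixed in the world has none). Each returns a list of dicts, best first, with "conf" (0 to 1); they miss things now and then, are a little off and sometimes report something else, mostly with a low value. They report only what shows in the picture. A call takes as long as a camera call. They do not tell look-alikes from the thing itself.
- cut_out(camera, query): "pixels" (480x640 bool, what is visible of it) and "box" ([centre column, centre row, width, height] in pixels, round what is visible of it).
The state is a dict: "time": time; "qpos": joint angles; "dq": joint speeds; "joint_efforts": joint torques, N m; "eef_pos": TCP position; "tcp_rot": TCP orientation; "contact_force": force on the tool from outside, world axes, zero at the start; "wrist_torque": the same for the moment, N m; "opening": opening from 0.0 (shut) to 1.0 (fully open).
Only numpy, scipy, OpenCV 4.12 (cv2) and the standard library are available. Lean on these libraries where they do the work, as an engineer would, in place of code of your own. Each camera call takes 0.05 s, during which the arm holds its last target.

TASK

The freshly glued plywood pen pot has toppled onto its side on the craft table. Set it in the spring clamp to dry: upright with its open end up, bottom flat on the clamp's board between the low stop and the sprung pad (which has to be pressed back to make room), centred across the pad and squeezed square against the stop. Leave the glue bottle, the organiser and the marker case where they are.

Things in the scene. Friction and masses are not known exactly. Their poses are not given: they have to be found in the camera images.
- pot_center (a point): Centre (half-way up, on the axis) of the pen pot: square open-topped box of light plywood, burnt finger joints at its corners, dark heart on its -x side; 56 x 56 mm across, 96 mm tall, walls 4 mm, bottom 10 mm thick, 90 to 150 g. It starts lying on a flat side, heart up. Its z axis points from closed bottom to open end; x and y are square to its sides.
- clamp: Spring clamp, fixed to the table: plywood board 110 mm wide (y), 12 mm thick, spanning x -65 to +185 mm. Origin on the table surface under the middle of the pot's place; its x axis points from the stop to the pad and end block, z up. A clamped pot has its centre at x 0, y 0, 60 mm above the table. Nothing stands beside the pot's place on the +y and -y sides.
- stop_top (a point): Middle of the upper edge of the low stop's face (axes as the clamp's), 28 mm above the table: dark wooden strip across the board, 90 mm wide (y), 18 mm thick (it lies on this point's -x side), rising 16 mm above the board.
- end_block (a point): Middle of the top of the clamp's fixed dark end block, 25 mm thick (x), 90 mm wide (y), top 56 mm above the table; the pad's two spring rods slide in it.
- pad (a joint): How far the sprung pad is pressed back from rest along the clamp's +x, in m: 0 at rest, end stop 0.045. At rest its face is 36 mm from the stop's face; a clamped pot holds it at 0.020. The spring pushes back with 2 N at 0, 5 N at 0.020, 6.5 N at 0.030.
- pad_face (a point): Middle of the pad's cork face that touches the pot (moves with the pad), 36 mm above the table; axes as the clamp's. The pad is a plywood block, 70 mm wide (y), 18 mm thick, reaching from 12 to 60 mm above the table, two rods with coil springs behind it.
- glue_center (a point): Middle of the white glue bottle with orange cap, 48 mm diameter, 125 mm tall, standing upright and loose; this point is 60 mm above the table. To be left alone.
- organiser_center (a point): Finished plywood organiser, an open box 85 mm (x) by 110 mm (y), 60 mm tall with an arched back panel on its +x side rising to 163 mm; this point is in the middle of the box, 30 mm above the table. Loose; to be left alone.
- markers_center (a point): Middle of the clear flat case of markers, 150 mm (x) by 200 mm (y), 22 mm tall, lying on the table. Loose; to be left alone.
There are look-alikes about, which are no part of the job. Leave any blue, pink or yellow look-alike of the part that bears pot_center alone.

How it is judged:
By the outcome, as a careful person would: the job done as asked, in the order asked, and still so for the second after the job is handed in, with the robot touching nothing.
It also fails if it takes over 45 s, if anything falls off the work surface, if the arm or the gripper's body presses on something with over 40 N, if the wrist force passes 120 N, or if a joint passes its speed limit or range.

## Working session

There is one attempt and no reset: what is moved stays moved. The work goes in short steps, Python scripts to look and compute and a tool call to move; the robot and the scene stay as the last step left them, time stands still between calls to the robot, and variables do not carry over. Pictures are saved under pics/ and viewed, and the job is handed in when it is done.

Besides the shell and the picture viewer there is one more tool, called after ">>>" by a JSON object that holds its "method" and its "body". jog_arm: Moves the arm, as the interface text tells. Its arguments: {"type":"object","properties":{"commands":{"type":"string"},"gripper":{"type":"number"},"grip_force":{"type":"number"}},"required":["commands"]}

```bash
mkdir -p pics; ls
cat > h.py <<'E'
import numpy as np, cv2
from plant import get_state, vision, ctrl, cut_out
def cam(n):
    c=vision.read_camera(n); return c
def pts(c,mask=None):
    z=c['z_map']; v,u=np.nonzero((z>0) if mask is None else (mask&(z>0)))
    d=z[v,u]; P=np.stack([(u-c['cx'])/c['fx']*d,(v-c['cy'])/c['fy']*d,d],1)
    return (P-np.array(c['t']))@np.array(c['R']),u,v
def proj(c,X):
    p=np.array(c['R'])@np.array(X)+np.array(c['t']); return p[0]/p[2]*c['fx']+c['cx'],p[1]/p[2]*c['fy']+c['cy']
def save(c,n): cv2.imwrite('pics/'+n,cv2.cvtColor(c['frame'],cv2.COLOR_RGB2BGR))
E
python3 - <<'E'
from h import *
s=get_state(); print(s['time'],s['eef_pos'],s['tcp_rot'],s['opening'])
for n in ('scene','top'):
    c=cam(n); save(c,n+'0.png'); print(n,-np.array(c['R']).T@np.array(c['t']),c['fx'])
    for q in ('pot_center','clamp','stop_top','pad','glue_center','organiser_center','markers_center','end_block'):
        for r in cut_out(n,q)[:4]:
            P,_,_=pts(c,r['pixels']); print(q,round(r['conf'],2),np.round(r['box']),np.round(np.median(P,0),3),np.round(P.min(0),3),np.round(P.max(0),3))
E
```

```text
pics
0.0 [ 0.25327531 -0.62498445  0.22994179] [ 9.81546123e-01  1.91221999e-01 -3.58938039e-05 -1.16388328e-03] 0.9973510198426921
scene [1.2431238  0.23611064 1.1684585 ] 489.8001295289921
pot_center 0.95 [396. 215.  41.  38.] [0.389 0.159 0.054] [ 0.331  0.108 -0.005] [0.405 0.208 0.062]
pot_center 0.86 [350. 248.  35.  42.] [0.54  0.07  0.054] [ 0.456  0.006 -0.004] [0.564 0.119 0.064]
pot_center 0.79 [400. 301.  44.  39.] [0.644 0.245 0.054] [ 0.562  0.189 -0.007] [0.689 0.302 0.062]
pot_center 0.67 [410. 261.  39.  30.] [0.509 0.24  0.054] [ 0.417  0.184 -0.006] [0.542 0.297 0.063]
clamp 0.71 [262. 234.  60.  80.] [ 0.576 -0.164  0.015] [ 0.425 -0.243 -0.005] [ 0.692 -0.099  0.066]
stop_top 0.84 [262. 236.  60.  78.] [ 0.576 -0.164  0.015] [ 0.432 -0.243 -0.001] [ 0.691 -0.099  0.066]
pad 0.97 [266. 230.  38.  46.] [ 0.526 -0.176  0.044] [ 0.503 -0.213  0.011] [ 0.649 -0.135  0.066]
glue_center 0.6 [286. 311.  21.  32.] [ 0.79  -0.005  0.079] [ 0.716 -0.051 -0.002] [0.804 0.013 0.13 ]
organiser_center 0.9 [150. 205.  53.  60.] [ 0.619 -0.503  0.04 ] [ 0.515 -0.651 -0.009] [ 0.6
[... 723 characters left out ...]
 0.555 -0.171  0.014] [ 0.427 -0.247 -0.009] [ 0.696 -0.099  0.066]
stop_top 0.79 [385. 253.  66. 106.] [ 0.555 -0.172  0.014] [ 0.43  -0.249 -0.006] [ 0.69  -0.101  0.066]
pad 0.93 [388. 246.  29.  63.] [ 0.521 -0.174  0.051] [ 0.502 -0.214  0.008] [ 0.647 -0.144  0.066]
glue_center 0.67 [319. 164.  19.  24.] [ 0.766 -0.012  0.082] [ 0.751 -0.036  0.002] [0.795 0.011 0.133]
organiser_center 0.87 [521. 226.  74.  68.] [ 0.622 -0.509  0.042] [ 0.545 -0.604 -0.006] [ 0.697 -0.424  0.166]
markers_center 0.73 [108. 247.  92.  80.] [0.581 0.504 0.017] [ 0.485  0.39  -0.006] [0.68  0.63  0.029]
end_block 0.6 [387. 256.  62. 106.] [ 0.555 -0.171  0.014] [ 0.427 -0.246 -0.006] [ 0.69  -0.101  0.066]
```

View pics/scene0.png

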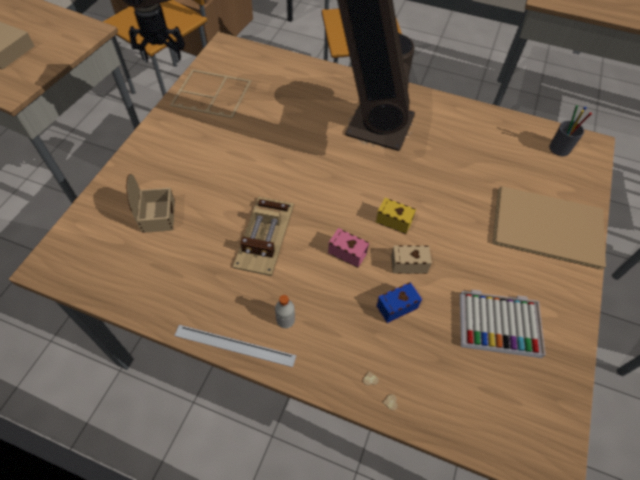

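View pics/top0.png

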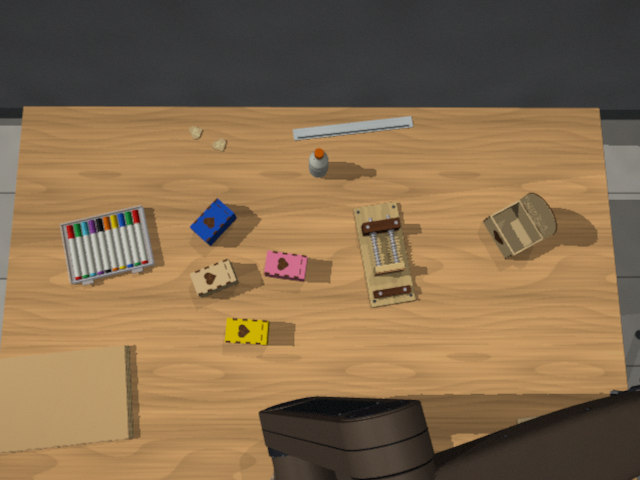

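Run:
```python
import cv2,numpy as np
a=cv2.imread('pics/top0.png')[180:360,170:420]; cv2.imwrite('pics/topcrop.png',cv2.resize(a,None,fx=3.2,fy=3.2,interpolation=cv2.INTER_CUBIC))
a=cv2.imread('pics/scene0.png')[180:340,220:440]; cv2.imwrite('pics/scenecrop.png',cv2.resize(a,None,fx=3.6,fy=3.6,interpolation=cv2.INTER_CUBIC))
```

```text
(no output)
```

View pics/topcrop.png

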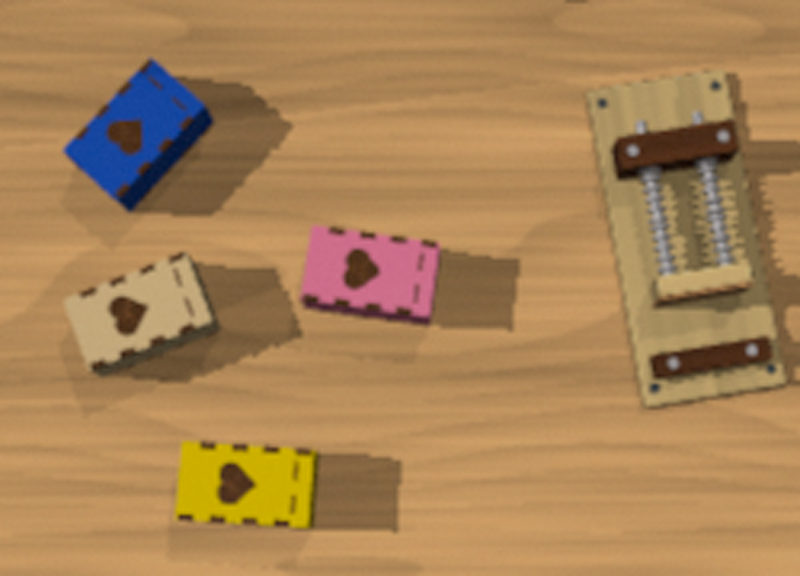

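View pics/scenecrop.png

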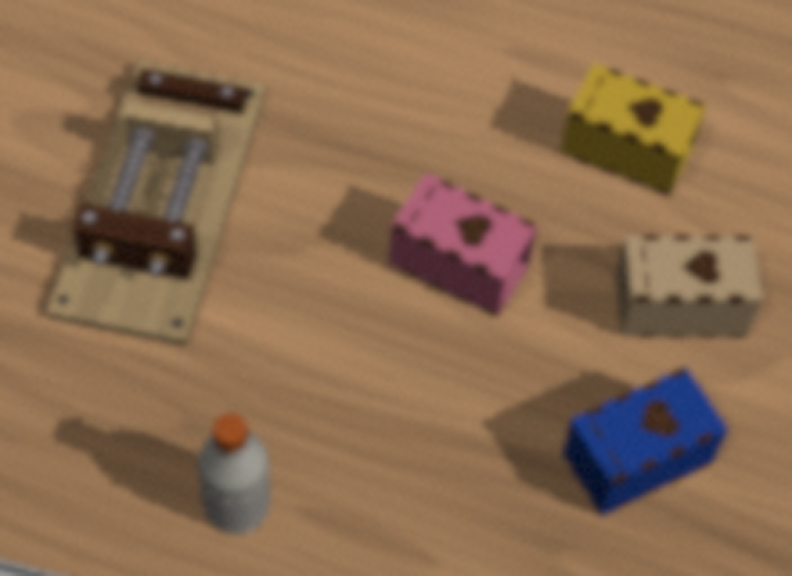

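The four pot look-alikes in the top view are blue (213,222), pink (286,265), yellow (246,331) and plain plywood (213,278). The plain one is the pen pot: light plywood, burnt joints and a dark heart on top. The clamp is at (385,254), with its stop at the near end (392,292). Next I'll measure the exact poses and find which end of the pot is open.

```bash
cat >> h.py <<'E'
def rect(P,zlo,zhi):
    Q=P[(P[:,2]>zlo)&(P[:,2]<zhi)][:,:2].astype(np.float32)
    return cv2.minAreaRect(Q),cv2.boxPoints(cv2.minAreaRect(Q)),len(Q),Q
E
python3 - <<'E'
from h import *
for n,wanted in (('top',(213,278)),('scene',(411,258))):
    c=cam(n); im=c['frame']
    for r in cut_out(n,'pot_center'):
        P,u,v=pts(c,r['pixels'])
        R,b,k,Q=rect(P,.048,.066)
        print(n,np.round(r['box'][:2]),k,'c',np.round(R[0],3),'sz',np.round(R[1],3),'ang',round(R[2],1),'mean',np.round(Q.mean(0),4))
        if abs(r['box'][0]-wanted[0])<8 and abs(r['box'][1]-wanted[1])<8:
            print(np.round(b,3)); 
    for q in ('clamp','pad'):
        r=cut_out(n,q)
        if r:
            P,u,v=pts(c,r[0]['pixels'])
            for lo,hi in ((.006,.018),(.022,.034),(.05,.066)):
                R,b,k,Q=rect(P,lo,hi); print(q,lo,k,np.round(R[0],3),np.round(R[1],3),round(R[2],1))
a=cam('top')['frame'][250:305,180:250,::-1]; cv2.imwrite('pics/pot.png',cv2.resize(a,None,fx=10,fy=10,interpolation=cv2.INTER_CUBIC))
a=cam('scene')['frame'][238:288,380:440,::-1]; cv2.imwrite('pics/pot2.png',cv2.resize(a,None,fx=10,fy=10,interpolation=cv2.INTER_CUBIC))
E
```

```text
top [287. 265.] 963 c [0.525 0.067] sz [0.096 0.057] ang 81.8 mean [0.5247 0.0669]
top [215. 279.] 989 c [0.497 0.238] sz [0.058 0.096] ang 21.8 mean [0.496 0.237]
[[0.452 0.272]
 [0.487 0.182]
 [0.541 0.204]
 [0.506 0.293]]
top [248. 331.] 1011 c [0.37  0.157] sz [0.097 0.056] ang 86.3 mean [0.3697 0.1566]
top [214. 222.] 926 c [0.634 0.243] sz [0.058 0.096] ang 48.7 mean [0.6327 0.2424]
clamp 0.006 2790 [ 0.558 -0.173] [0.248 0.11 ] 9.1
clamp 0.022 353 [ 0.548 -0.174] [0.191 0.091] 9.4
clamp 0.05 624 [ 0.57  -0.172] [0.128 0.091] 9.1
pad 0.006 33 [ 0.574 -0.176] [0.143 0.061] 0.7
pad 0.022 31 [ 0.574 -0.17 ] [0.137 0.067] 8.6
pad 0.05 235 [ 0.516 -0.179] [0.019 0.069] 9.4
scene [401. 303.] 788 c [0.635 0.244] sz [0.059 0.098] ang 48.0 mean [0.637  0.2443]
scene [397. 214.] 580 c [0.371 0.157] sz [0.096 0.062] ang 86.3 mean [0.3736 0.1579]
scene [409. 261.] 696 c [0.497 0.238] sz [0.061 0.097] ang 21.8 mean [0.4996 0.2378]
[[0.451 0.272]
 [0.487 0.182]
 [0.544 0.205]
 [0.507 0.295]]
scene [348. 247.] 661 c [0.527 0.067] sz [0.098 0.063] ang 81.2 mean [0.5288 0.0684]
scene [262. 235.] 492 c [ 0.572 -0.168] sz [0.132 0.09 ] ang 7.2 mean [ 0.5837 -0.1673]
clamp 0.006 1567 [ 0.561 -0.172] [0.253 0.111] 9.3
clamp 0.022 305 [ 0.549 -0.174] [0.195 0.09 ] 9.5
clamp 0.05 472 [ 0.571 -0.168] [0.132 0.09 ] 6.7
pad 0.006 16 [ 0.526 -0.183] [0.008 0.067] 5.6
pad 0.022 48 [ 0.575 -0.171] [0.14  0.069] 7.4
pad 0.05 177 [ 0.519 -0.178] [0.023 0.069] 8.1
```

View pics/pot.png

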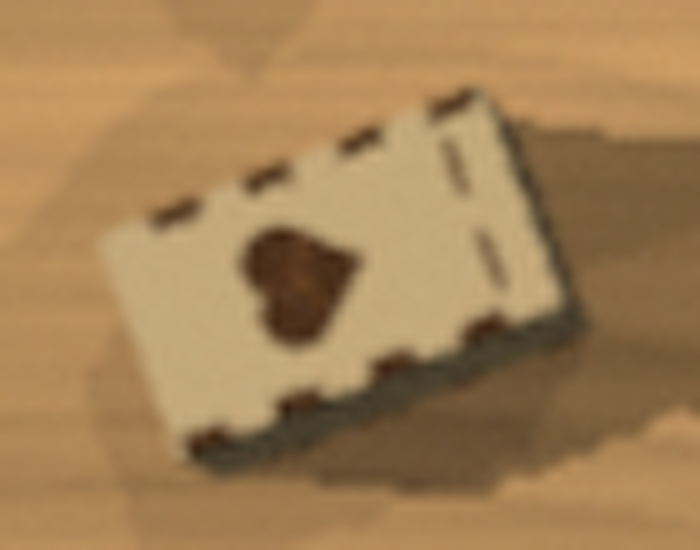

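View pics/pot2.png

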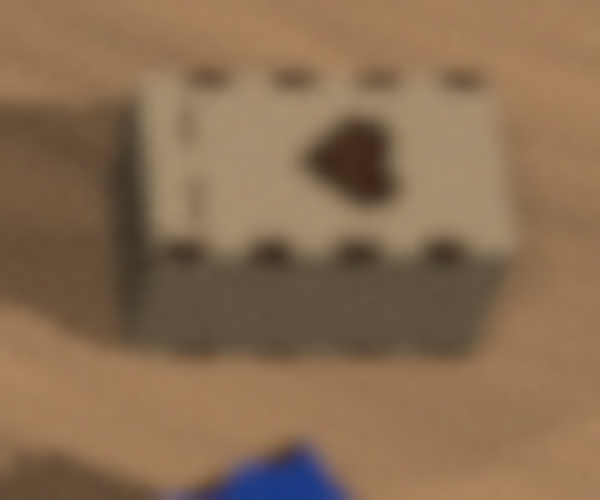

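The plain pot at top (213,278) is confirmed. The slots and the heart's tip are at its right end (-y), so that end is the closed bottom and the open end faces +y. Its centre is (0.497, 0.238) and its axis is at 111.8°. The clamp origin is about (0.500, -0.182) with 9.2° yaw, and the pad position agrees with that. I'll grip with the tool tilted 45°, so the quarter turn that stands the pot up leaves the tool at 45° over the stop.

```bash
cat >> h.py <<'E'
from scipy.spatial.transform import Rotation as Ro
def Rpick(tilt,ax=np.radians(111.8),s=1):
    zp=np.array([np.cos(ax),np.sin(ax),0]); xp=np.array([0,0,-1.]); return tool(xp,zp,tilt,s)
def Rplace(tilt,yaw=np.radians(9.2),s=1):
    return tool(np.array([np.cos(yaw),np.sin(yaw),0]),np.array([0,0,1.]),tilt,s)
def tool(xp,zp,tilt,s):  # tilt: angle of tool from xp toward -zp
    zt=np.cos(tilt)*xp-np.sin(tilt)*zp; yt=s*np.cross(zp,xp); return Ro.from_matrix(np.stack([np.cross(yt,zt),yt,zt],1))
def st(): 
    s=get_state(); return s,np.array(s['eef_pos']),Ro.from_quat(s['tcp_rot'])
E
python3 - <<'E'
from h import *
s,p,R=st(); print(R.as_matrix().round(2))
for sg in (1,-1):
    for t in (35,45,55):
        t=np.radians(t)
        a,b=Rplace(t,s=sg),Rpick(t,s=sg)
        print(sg,round(np.degrees(t)),'place',(a*R.inv()).as_rotvec().round(3),'pick',(b*R.inv()).as_rotvec().round(3),'pick->place',(a*b.inv()).as_rotvec().round(3))
E
```

```text
[[ 0.93  0.38 -0.  ]
 [ 0.38 -0.93  0.  ]
 [-0.   -0.   -1.  ]]
1 35 place [-1.315 -0.368  2.607] pick [-0.265 -0.623 -1.521] pick->place [ 1.527 -0.864 -1.369]
1 45 place [-1.087 -0.304  2.709] pick [-0.341 -0.799 -1.486] pick->place [ 1.527 -0.864 -1.369]
1 55 place [-0.853 -0.238  2.791] pick [-0.415 -0.974 -1.442] pick->place [ 1.527 -0.864 -1.369]
-1 35 place [ 0.259 -0.926 -0.207] pick [-0.622  0.265  1.513] pick->place [ 1.527 -0.864 -1.369]
-1 45 place [ 0.212 -0.758 -0.213] pick [-0.798  0.34   1.478] pick->place [ 1.527 -0.864 -1.369]
-1 55 place [ 0.165 -0.59  -0.217] pick [-0.973  0.415  1.434] pick->place [ 1.527 -0.864 -1.369]
```

>>> {"method": "jog_arm", "body": {"commands": "0.13 0.22 0.05 0 0 0;0.13 0.22 0.05 0 0 0;0.13 0.22 0.05 0 0 0;0.13 0.22 0.05 0 0 0;0.26 0.445 0.05 0.212 -0.758 -0.213;0.26 0.445 0.05 0.212 -0.758 -0.213;0.26 0.445 0.05 0.212 -0.758 -0.213;0.26 0.445 0.05 0.212 -0.758 -0.213;0.26 0.445 0.05 0.212 -0.758 -0.213;0.26 0.445 0.05 0.212 -0.758 -0.213;0.26 0.445 -0.07 0.212 -0.758 -0.213;0.26 0.445 -0.07 0.212 -0.758 -0.213;0.26 0.445 -0.07 0.212 -0.758 -0.213;0.26 0.445 -0.07 0.212 -0.758 -0.213"}}

```text
time: 3.15
eef_pos: [0.5146, -0.1825, 0.1641]
tcp_rot: [0.92, 0.074, 0.383, -0.029]
contact_force: [0.4, -0.8, 0.8]
opening: 1.003
```

Run:
```python
from h import *
s,p,R=st(); print(s['time'],p.round(4),R.as_matrix().round(3),np.round(s['qpos'],3),np.round(s['contact_force'],1)); print((Rplace(np.radians(45),s=-1)*R.inv()).magnitude())
```

```text
3.15 [ 0.5146 -0.1825  0.1641] [[ 0.696  0.159  0.7  ]
 [ 0.113 -0.987  0.111]
 [ 0.709  0.002 -0.705]] [-0.808 -0.174  2.337  1.017  0.755 -0.095] [ 0.4 -0.8  0.8]
0.003460926549315851
```

>>> {"method": "jog_arm", "body": {"commands": "0 0 -0.06 0 0 0;0 0 -0.08 0 0 0;0 0 -0.08 0 0 0;-0.025 -0.004 -0.06 0 0 0;-0.025 -0.004 -0.06 0 0 0;-0.025 -0.004 -0.06 0 0 0"}}

```text
time: 3.9
eef_pos: [0.4897, -0.186, 0.1038]
tcp_rot: [0.92, 0.074, 0.383, -0.029]
contact_force: [-0.5, -0.4, -0.4]
opening: 1.001
```

Run:
```python
from h import *
s,p,R=st(); print(s['time'],p.round(4),np.round(s['qpos'],3),np.round(s['contact_force'],1)); print((Rplace(np.radians(45),s=-1)*R.inv()).magnitude())
c=cam('scene'); save(c,'s1.png')
```

```text
3.9 [ 0.4897 -0.186   0.1038] [-0.864 -0.094  2.406  1.151  0.723 -0.323] [-0.5 -0.4 -0.4]
0.004902972210938581
```

View pics/s1.png

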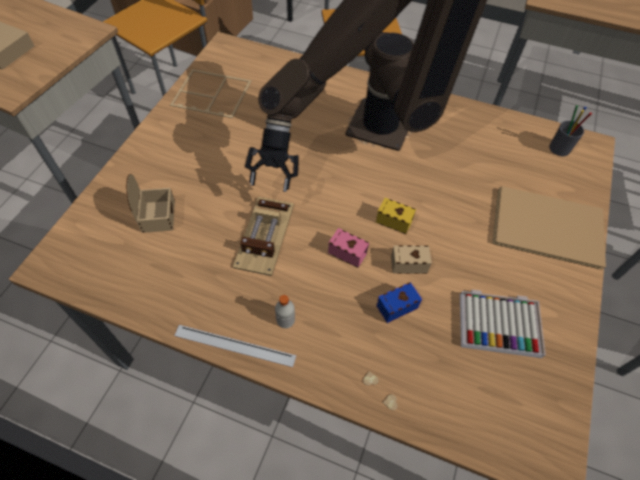

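Run:
```python
from h import *
t=np.pi/4
A,B=Rplace(t,s=-1),Rpick(t,s=-1)
a=np.radians(-29.5); y=np.array([np.cos(a),np.sin(a),0]); z=np.array([0,0,-1.]); D=Ro.from_matrix(np.stack([np.cross(y,z),y,z],1))
print((D*A.inv()).as_rotvec().round(3),(B*D.inv()).as_rotvec().round(3),B.as_matrix().round(3))
print((B*A.inv()).as_rotvec().round(3))
```

```text
[-0.463  0.666  0.848] [-0.809  0.054  0.848] [[-0.263  0.928  0.263]
 [ 0.657  0.371 -0.657]
 [-0.707 -0.    -0.707]]
[-1.527  0.864  1.369]
```

>>> {"method": "jog_arm", "body": {"commands": "0 0 0.1 0 0 0;0 0 0.1 0 0 0;0.05 0.215 0.2 -0.463 0.666 0.848;0.05 0.215 0.2 -0.463 0.666 0.848;0.05 0.215 0.2 -0.463 0.666 0.848;0.05 0.215 0.2 -0.463 0.666 0.848;0.05 0.215 0.2 -0.463 0.666 0.848;0.05 0.215 0.2 -0.463 0.666 0.848;0.05 0.215 0.2 -0.463 0.666 0.848;0.003 0.434 0.1 -1.527 0.864 1.369;0.003 0.434 0.1 -1.527 0.864 1.369;0.003 0.434 0.1 -1.527 0.864 1.369;0.003 0.434 0.1 -1.527 0.864 1.369;0.003 0.434 0.1 -1.527 0.864 1.369;0.003 0.434 0.1 -1.527 0.864 1.369;0.003 0.434 0.1 -1.527 0.864 1.369;0.003 0.434 0.1 -1.527 0.864 1.369"}}

```text
time: 6.08
eef_pos: [0.4911, 0.2491, 0.201]
tcp_rot: [0.519, 0.765, -0.214, 0.316]
contact_force: [1.2, -0.2, -0.5]
opening: 0.998
```

Run:
```python
from h import *
s,p,R=st(); print(s['time'],p.round(4),np.round(s['qpos'],3)); D=Rpick(np.radians(45),s=-1)*R.inv();print(D.as_rotvec().round(4), (np.array([.493,.248,.0175])-p).round(4))
c=cam('top'); save(c,'t2.png')
```

```text
6.075 [0.4911 0.2491 0.201 ] [ 0.598  0.213  1.864 -0.782  1.36   0.511]
[-0.0018  0.0003  0.0022] [ 0.0019 -0.0011 -0.1835]
```

View pics/t2.png

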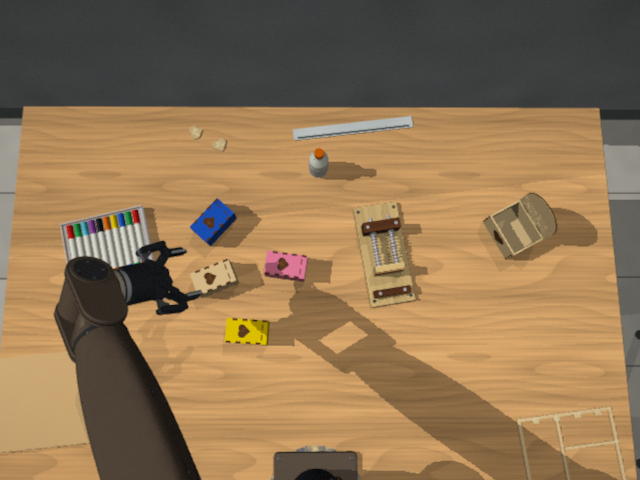

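>>> {"method": "jog_arm", "body": {"commands": "0.002 -0.001 -0.06 0 0 0;0.002 -0.001 -0.11 0 0 0;0.002 -0.001 -0.15 0 0 0;0.002 -0.001 -0.17 0 0 0;0.002 -0.001 -0.183 0 0 0;0.002 -0.001 -0.183 0 0 0;0.002 -0.001 -0.183 0 0 0"}}

```text
time: 7.0
eef_pos: [0.4945, 0.249, 0.0199]
tcp_rot: [0.519, 0.765, -0.213, 0.318]
contact_force: [-0.1, -0.3, 0.8]
opening: 1.003
```

Run:
```python
from h import *
s,p,R=st(); print(s['time'],p.round(4),np.round(s['qpos'],3)); D=Rpick(np.radians(45),s=-1)*R.inv();print(D.as_rotvec().round(4), (np.array([.493,.248,.0175])-p).round(4),s['contact_force'])
c=cam('top'); save(c,'t3.png'); a=c['frame'][220:310,130:270,::-1]; cv2.imwrite('pics/t3c.png',cv2.resize(a,None,fx=5,fy=5,interpolation=cv2.INTER_CUBIC))
```

```text
7.0 [0.4945 0.249  0.0199] [ 0.596  0.498  1.895 -0.863  1.141  0.754]
[-0.0017  0.0031  0.0006] [-0.0015 -0.001  -0.0024] [-0.14705742 -0.27332197  0.84806879]
```

View pics/t3c.png

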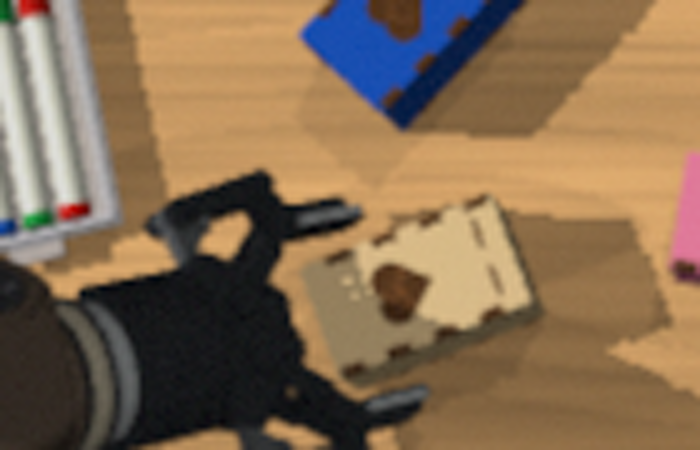

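>>> {"method": "jog_arm", "body": {"commands": "0 0 0 0 0 0;0 0 0 0 0 0;0 0 0 0 0 0;0 0 0 0 0 0;0 0 0 0 0 0;0 0 0 0 0 0", "gripper": 0, "grip_force": 45}}

```text
time: 7.8
eef_pos: [0.4939, 0.2488, 0.0192]
tcp_rot: [0.518, 0.765, -0.214, 0.317]
contact_force: [-2.0, 1.7, 5.7]
opening: 0.651
```

>>> {"method": "jog_arm", "body": {"commands": "0 0 0.03 0 0 0;0 0 0.07 0 0 0;0 0 0.12 0 0 0;0 0 0.18 0 0 0;0 0 0.18 0 0 0;0 0 0.18 0 0 0"}}

```text
time: 8.55
eef_pos: [0.4926, 0.248, 0.1968]
tcp_rot: [0.518, 0.765, -0.215, 0.316]
contact_force: [-0.5, -0.5, -1.7]
opening: 0.651
```

Run:
```python
from h import *
s,p,R=st(); print(s['time'],p.round(4),s['contact_force'],s['opening'])
A=Rplace(np.pi/4,s=-1)
a=np.radians(-29.5); y=np.array([np.cos(a),np.sin(a),0]); z=np.array([0,0,-1.]); D=Ro.from_matrix(np.stack([np.cross(y,z),y,z],1))
print((D*R.inv()).as_rotvec().round(3),(A*R.inv()).as_rotvec().round(3))
c=cam('scene'); save(c,'s4.png'); a=c['frame'][120:320,280:540,::-1]; cv2.imwrite('pics/s4c.png',cv2.resize(a,None,fx=3,fy=3,interpolation=cv2.INTER_CUBIC))
```

```text
8.55 [0.4926 0.248  0.1968] [-0.5212965 -0.4567118 -1.6651061] 0.6514754571228277
[ 0.808 -0.056 -0.847] [ 1.525 -0.865 -1.37 ]
```

View pics/s4c.png

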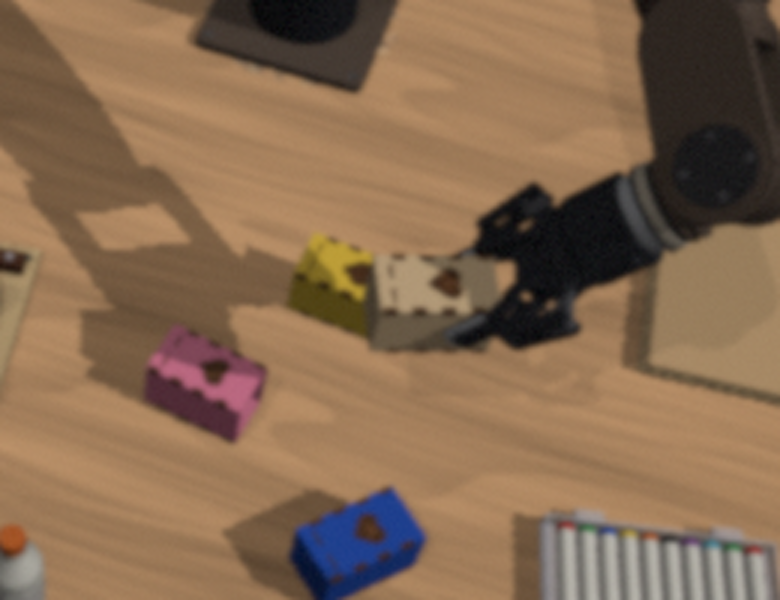

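>>> {"method": "jog_arm", "body": {"commands": "0 0 0.05 0 0 0;0.05 -0.22 0.11 0.808 -0.056 -0.847;0.05 -0.22 0.11 0.808 -0.056 -0.847;0.05 -0.22 0.11 0.808 -0.056 -0.847;0.05 -0.22 0.11 0.808 -0.056 -0.847;0.05 -0.22 0.11 0.808 -0.056 -0.847;0.05 -0.22 0.11 0.808 -0.056 -0.847;0.05 -0.22 0.11 0.808 -0.056 -0.847;-0.003 -0.434 0.03 1.525 -0.865 -1.37;-0.003 -0.434 0.03 1.525 -0.865 -1.37;-0.003 -0.434 0.03 1.525 -0.865 -1.37;-0.003 -0.434 0.03 1.525 -0.865 -1.37;-0.003 -0.434 0.03 1.525 -0.865 -1.37;-0.003 -0.434 0.03 1.525 -0.865 -1.37;-0.003 -0.434 0.03 1.525 -0.865 -1.37;-0.003 -0.434 0.03 1.525 -0.865 -1.37;-0.003 -0.434 0.03 1.525 -0.865 -1.37;-0.003 -0.434 0.03 1.525 -0.865 -1.37"}}

```text
time: 10.85
eef_pos: [0.4908, -0.1854, 0.2285]
tcp_rot: [0.921, 0.074, 0.381, -0.03]
contact_force: [-0.3, 0.3, -1.0]
opening: 0.652
```

Run:
```python
from h import *
s,p,R=st(); print(s['time'],p.round(4),s['contact_force'],s['opening'],np.round(s['qpos'],2))
print((Rplace(np.pi/4,s=-1)*R.inv()).as_rotvec().round(4))
for n in ('scene','top'):
    c=cam(n); save(c,n+'5.png')
    for r in cut_out(n,'pot_center'):
        P,_,_=pts(c,r['pixels'])
        print(n,r['conf'],np.round(r['box']),np.round(np.median(P,0),3),np.percentile(P,[1,99],axis=0).round(3).tolist())
    x,y=(210,150) if n=='scene' else (320,190)
    a=c['frame'][y:y+130,x:x+160,::-1]; cv2.imwrite('pics/%s5c.png'%n,cv2.resize(a,None,fx=4.5,fy=4.5,interpolation=cv2.INTER_CUBIC))
```

```text
10.85 [ 0.4908 -0.1854  0.2285] [-0.30437806  0.28049803 -0.95056099] 0.6524192617471596 [-0.86 -0.33  2.33  0.88  0.89  0.06]
[ 0.0015 -0.0015  0.0001]
scene 0.82 [348. 249.  38.  43.] [0.539 0.071 0.054] [[0.494, 0.019, -0.001], [0.561, 0.118, 0.061]]
scene 0.71 [400. 301.  42.  41.] [0.645 0.244 0.054] [[0.589, 0.194, -0.001], [0.687, 0.295, 0.06]]
scene 0.65 [396. 215.  39.  35.] [0.39  0.158 0.054] [[0.342, 0.11, 0.0], [0.403, 0.205, 0.061]]
scene 0.62 [263. 162.  27.  41.] [ 0.504 -0.187  0.234] [[0.388, -0.256, 0.002], [0.514, -0.157, 0.269]]
scene 0.29 [263. 237.  64.  77.] [ 0.577 -0.165  0.015] [[0.437, -0.239, -0.001], [0.688, -0.104, 0.062]]
top 0.9 [248. 331.  46.  29.] [0.37  0.156 0.056] [[0.341, 0.108, 0.004], [0.398, 0.202, 0.063]]
top 0.88 [211. 223.  50.  53.] [0.629 0.241 0.055] [[0.582, 0.194, -0.001], [0.682, 0.289, 0.062]]
top 0.71 [408. 271.  35.  26.] [ 0.49  -0.199  0.218] [[0.453, -0.217, 0.176], [0.508, -0.157, 0.27]]
top 0.58 [286. 264.  49.  32.] [0.522 0.066 0.056] [[0.492, 0.021, 0.008], [0.555, 0.114, 0.062]]
```

View pics/scene5c.png

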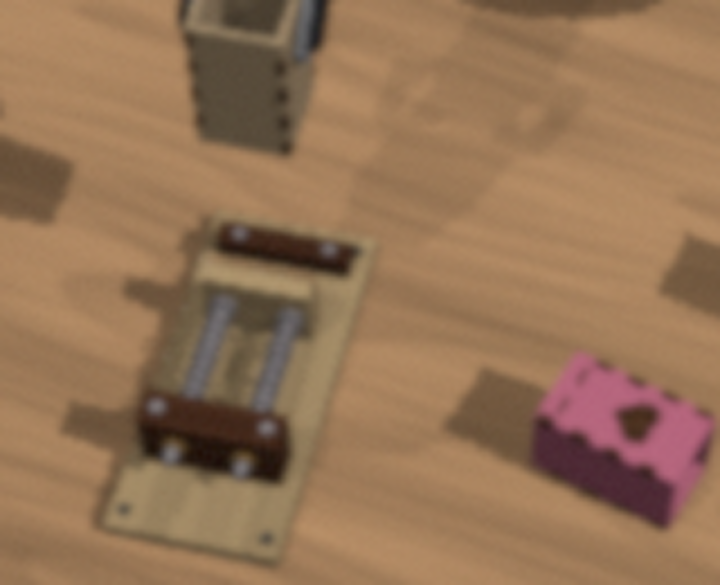

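View pics/top5c.png

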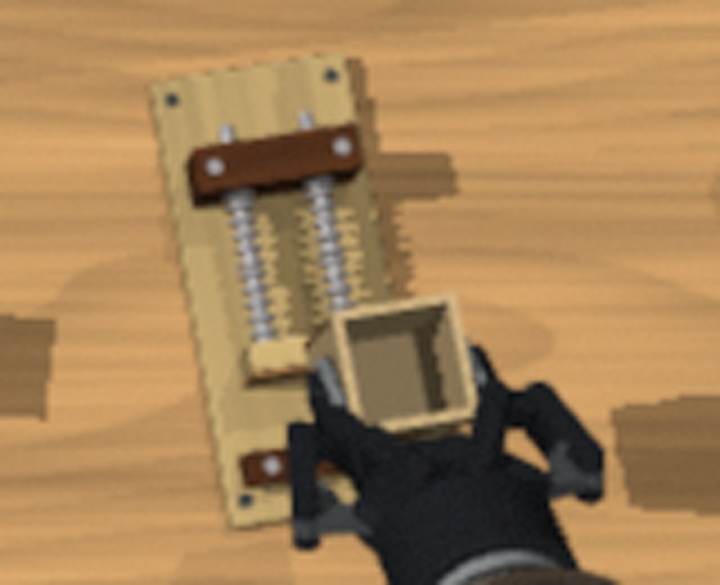

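It's upright with the open end up. Next I'll measure the held pot's rim, tilt and yaw relative to the tool.

```bash
cat >> h.py <<'E'
C0=np.array([.500,-.182,0]); YAW=np.radians(9.2)
CL=np.array([[np.cos(YAW),np.sin(YAW),0],[-np.sin(YAW),np.cos(YAW),0],[0,0,1]])
def meas(n,zr,show=True):
    """pot near clamp: points in clamp frame; zr=(lo,hi) rim"""
    c=cam(n); P,u,v=pts(c); Q=(P-C0)@CL.T
    return c,Q,u,v
E
python3 - <<'E'
from h import *
s,p,R=st(); print('tcp clamp',((p-C0)@CL.T).round(4))
for n in ('top','scene'):
    c,Q,u,v=meas(n,0)
    m=(abs(Q[:,0])<.1)&(abs(Q[:,1])<.06)&(Q[:,2]>.12)&(Q[:,2]<.29)
    q=Q[m]; r=q[(q[:,2]>.24)&(q[:,0]>-.055)]
    h,e=np.histogram(r[:,2],bins=np.arange(.24,.29,.003)); print(n,dict(zip(e.round(3),h)))
    if n=='scene':
        # +x face
        f=q[(q[:,2]<.24)&(q[:,0]>0.0)]
        A=np.c_[f[:,1:],np.ones(len(f))]; w=np.ones(len(f),bool)
        for _ in range(5):
            k=np.linalg.lstsq(A[w],f[w,0],rcond=None)[0]; res=f[:,0]-A@k; w=abs(res)<.004
        print('face +x: x = %.3f*y + %.3f*z + c'%tuple(k[:2]),'n',w.sum(),'x at mid',np.median(f[w,0]),'y',np.percentile(f[w,1],[1,50,99]).round(4),'z',np.percentile(f[w,2],[1,99]).round(4))
    r=r[(r[:,2]>.258)]
    Rr=cv2.minAreaRect(r[:,:2].astype(np.float32)); print('rim',len(r),np.round(Rr[0],4),np.round(Rr[1],4),Rr[2],np.median(r[:,2]))
    # rim tilt
    A=np.c_[r[:,:2],np.ones(len(r))]; print(np.linalg.lstsq(A,r[:,2],rcond=None)[0].round(3))
E
```

```text
tcp clamp [-0.0099 -0.0021  0.2285]
top {np.float64(0.24): np.int64(22), np.float64(0.243): np.int64(32), np.float64(0.246): np.int64(30), np.float64(0.249): np.int64(29), np.float64(0.252): np.int64(30), np.float64(0.255): np.int64(40), np.float64(0.258): np.int64(35), np.float64(0.261): np.int64(43), np.float64(0.264): np.int64(110), np.float64(0.267): np.int64(130), np.float64(0.27): np.int64(61), np.float64(0.273): np.int64(48), np.float64(0.276): np.int64(37), np.float64(0.279): np.int64(34), np.float64(0.282): np.int64(24), np.float64(0.285): np.int64(26)}
rim 555 [-0.0236 -0.0008] [0.1181 0.0627] 89.9634780883789 0.2687144639751997
[-0.19   0.014  0.265]
scene {np.float64(0.24): np.int64(46), np.float64(0.243): np.int64(46), np.float64(0.246): np.int64(57), np.float64(0.249): np.int64(52), np.float64(0.252): np.int64(60), np.float64(0.255): np.int64(56), np.float64(0.258): np.int64(55), np.float64(0.261): np.int64(65), np.float64(0.264): np.int64(102), np.float64(0.267): np.int64(70), np.float64(0.27): np.int64(32), np.float64(0.273): np.int64(39), np.float64(0.276): np.int64(39), np.float64(0.279): np.int64(30), np.float64(0.282): np.int64(26), np.float64(0.285): np.int64(28)}
face +x: x = -0.008*y + 0.005*z + c n 373 x at mid 0.0076483652069403345 y [-0.031  -0.0031  0.0248] z [0.1709 0.2395]
rim 496 [-0.0209 -0.0002] [0.1183 0.0674] 89.76151275634766 0.26790018097822255
[-0.216  0.001  0.264]
```

>>> {"method": "jog_arm", "body": {"commands": "-0.004 0.002 -0.05 0 0 0;-0.004 0.002 -0.09 0 0 0;-0.004 0.002 -0.106 0 0 0;-0.004 0.002 -0.106 0 0 0"}}

```text
time: 11.65
eef_pos: [0.4857, -0.1829, 0.1207]
tcp_rot: [0.922, 0.073, 0.38, -0.031]
contact_force: [-1.0, 0.1, -0.5]
opening: 0.653
```

```bash
cat >> h.py <<'E'
def face(n,zlo,zhi,xlo,xhi):
    c,Q,u,v=meas(n,0); f=Q[(abs(Q[:,1])<.06)&(Q[:,2]>zlo)&(Q[:,2]<zhi)&(Q[:,0]>xlo)&(Q[:,0]<xhi)]
    A=np.c_[f[:,1:],np.ones(len(f))]; w=abs(f[:,0]-np.median(f[:,0]))<.006
    for _ in range(6):
        k=np.linalg.lstsq(A[w],f[w,0],rcond=None)[0]; w=abs(f[:,0]-A@k)<.003
    g=f[w]; print('face x=%.3f y %+.3f z %+.4f'%tuple(k),'n',len(g),'x',np.median(g[:,0]).round(4),'y',np.percentile(g[:,1],[1,99]).round(4),np.percentile(g[:,1],[1,99]).mean().round(4),'z',np.percentile(g[:,2],[1,99]).round(4))
    return c,Q
E
python3 - <<'E'
from h import *
s,p,R=st(); print(s['time'],'tcp clamp',((p-C0)@CL.T).round(4),s['contact_force'],np.round(s['qpos'],2))
c,Q=face('scene',.075,.15,-.03,.03)
for n in ('scene','top'):
    c,Q,u,v=meas(n,0)
    def yr(m,t): 
        a=Q[m]; print(n,t,len(a),np.percentile(a[:,1],[1,99]).round(4),'mid',np.percentile(a[:,1],[1,99]).mean().round(4),'x',np.percentile(a[:,0],[1,99]).round(4),np.median(a[:,2]).round(4))
    yr((abs(Q[:,1])<.06)&(abs(Q[:,2]-.06)<.004)&(abs(Q[:,0]-.017)<.009),'padtop')
    yr((abs(Q[:,1])<.065)&(abs(Q[:,2]-.056)<.004)&(abs(Q[:,0]-.105)<.03),'block')
    yr((abs(Q[:,1])<.07)&(abs(Q[:,2]-.012)<.003)&(abs(Q[:,0]-.15)<.05),'board')
    yr((abs(Q[:,1])<.04)&(abs(Q[:,2]-.160)<.006)&(Q[:,0]>-.02)&(Q[:,0]<.03),'rim front')
    save(c,n+'6.png'); x,y=(210,150) if n=='scene' else (320,190)
    a=c['frame'][y:y+130,x:x+160,::-1]; cv2.imwrite('pics/%s6c.png'%n,cv2.resize(a,None,fx=4.5,fy=4.5,interpolation=cv2.INTER_CUBIC))
E
```

```text
11.65 tcp clamp [-0.0142  0.0014  0.1207] [-1.03390324  0.07540948 -0.45082812] [-0.87 -0.15  2.41  1.09  0.75 -0.24]
face x=-0.004 y +0.006 z +0.0028 n 323 x 0.0036 y [-0.0274  0.0278] 0.0002 z [0.0763 0.1493]
scene padtop 108 [-0.0334  0.0352] mid 0.0009 x [0.0086 0.0259] 0.0595
scene block 237 [-0.0439  0.0446] mid 0.0003 x [0.1113 0.1348] 0.0561
scene board 563 [-0.054  0.054] mid -0.0 x [0.1077 0.1873] 0.0119
scene rim front 77 [-0.0283  0.0276] mid -0.0004 x [-0.0191  0.0078] 0.16
top padtop 121 [-0.0349  0.0345] mid -0.0002 x [0.0091 0.0254] 0.0598
top block 332 [-0.0444  0.0436] mid -0.0004 x [0.1093 0.1342] 0.0559
top board 584 [-0.0548  0.0536] mid -0.0006 x [0.1011 0.1838] 0.0121
top rim front 97 [-0.0298  0.0265] mid -0.0017 x [-0.0194  0.004 ] 0.1616
```

View pics/scene6c.png

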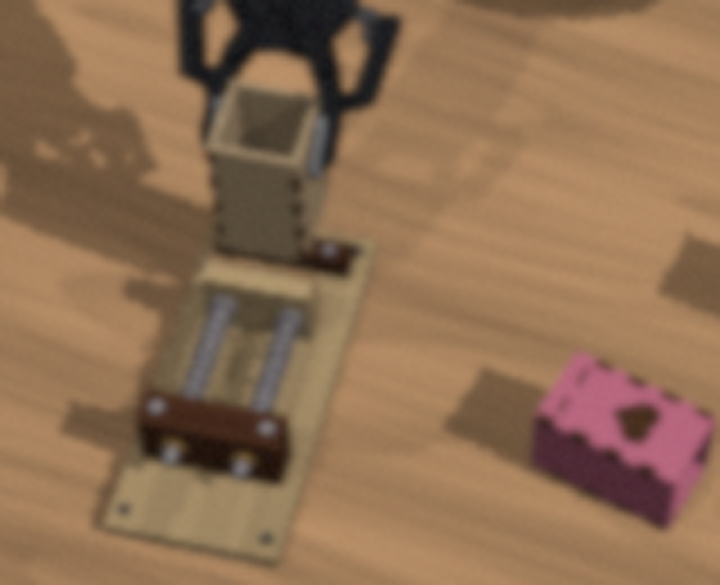

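View pics/top6c.png

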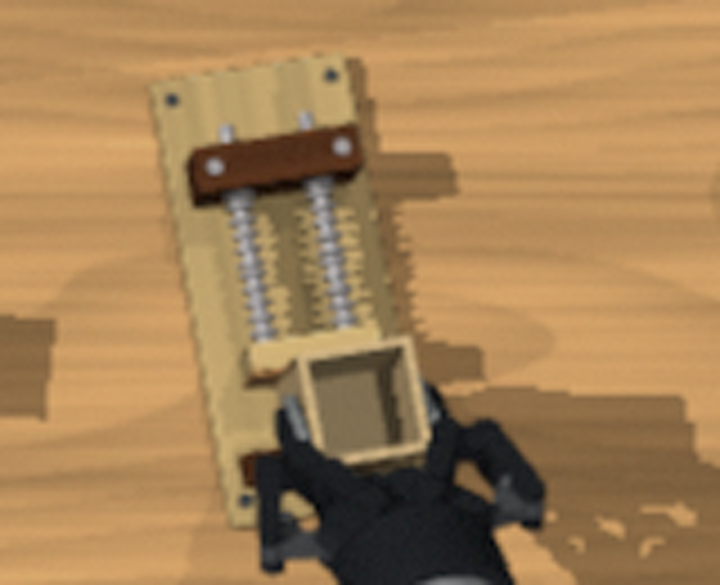

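>>> {"method": "jog_arm", "body": {"commands": "0 0 -0.015 0 0 0;0 0 -0.0285 0 0 0;0 0 -0.0285 0 0 0;0.007 0.001 -0.0285 0 0 0;0.014 0.0023 -0.0285 0 0 0;0.021 0.0034 -0.0285 0 0 0;0.0276 0.0045 -0.0285 0 0 0;0.0276 0.0045 -0.0285 0 0 0;0.0276 0.0045 -0.0285 0 0 0"}}

```text
time: 12.92
eef_pos: [0.5143, -0.1796, 0.0942]
tcp_rot: [0.921, 0.074, 0.381, -0.029]
contact_force: [-5.1, -1.4, 1.9]
opening: 0.654
```

```bash
cat > chk.py <<'E'
from h import *
import sys
s,p,R=st(); print(s['time'],'tcp clamp',((p-C0)@CL.T).round(4),np.round(s['contact_force'],1),np.round(s['qpos'],2)); print('rot err',((Rplace(np.pi/4,s=-1)*R.inv()).as_rotvec()@CL.T).round(4))
t=sys.argv[1]; zr=float(sys.argv[2])
face('scene',.068,zr-.012,-.01,.06)
for n in ('scene','top'):
    c,Q,u,v=meas(n,0)
    def yr(m,t): 
        a=Q[m]
        if len(a): print(n,t,len(a),np.percentile(a[:,1],[1,99]).round(4),'mid',np.percentile(a[:,1],[1,99]).mean().round(4),'x',np.percentile(a[:,0],[1,99]).round(4),np.median(a[:,2]).round(4))
    yr((abs(Q[:,1])<.06)&(abs(Q[:,2]-.06)<.004)&(abs(Q[:,0]-.04)<.02),'padtop')
    yr((abs(Q[:,1])<.04)&(abs(Q[:,2]-zr)<.007)&(Q[:,0]>-.045)&(Q[:,0]<.05),'rim')
    save(c,n+t+'.png'); x,y=(210,150) if n=='scene' else (320,190)
    a=c['frame'][y:y+130,x:x+160,::-1]; cv2.imwrite('pics/%s%sc.png'%(n,t),cv2.resize(a,None,fx=4.5,fy=4.5,interpolation=cv2.INTER_CUBIC))
E
python3 chk.py 7 .132
```

```text
12.925 tcp clamp [0.0145 0.     0.0942] [-5.1 -1.4  1.9] [-0.8  -0.03  2.37  1.2   0.67 -0.33]
rot err [ 0.0021 -0.0012  0.0021]
face x=-0.003 y +0.000 z +0.0322 n 213 x 0.0323 y [-0.0288  0.0263] -0.0013 z [0.0685 0.1193]
scene padtop 150 [-0.0336  0.0342] mid 0.0003 x [0.0271 0.0523] 0.0597
scene rim 241 [-0.0387  0.0388] mid 0.0 x [-0.0389  0.035 ] 0.1315
top padtop 105 [-0.0346  0.0333] mid -0.0006 x [0.024  0.0491] 0.0592
top rim 272 [-0.0396  0.0392] mid -0.0002 x [-0.0425  0.0315] 0.1322
```

View pics/scene7c.png

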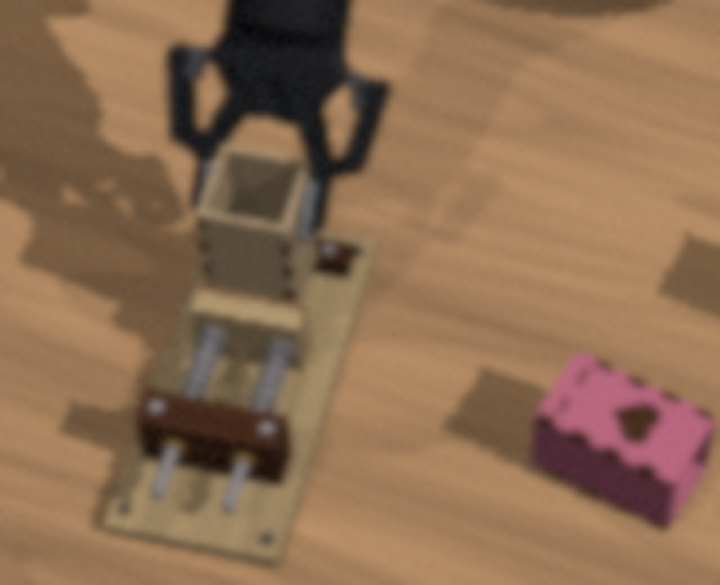

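>>> {"method": "jog_arm", "body": {"commands": "0 0.001 -0.01 0 0 0;0 0.001 -0.018 0 0 0;0 0.001 -0.022 0 0 0;0 0.001 -0.025 0 0 0;0 0.001 -0.025 0 0 0"}}

```text
time: 13.7
eef_pos: [0.5146, -0.1782, 0.0697]
tcp_rot: [0.921, 0.073, 0.382, -0.03]
contact_force: [-6.8, -0.5, 5.0]
opening: 0.648
```

```bash
python3 chk.py 8 .109
```

```text
13.7 tcp clamp [0.015  0.0014 0.0697] [-6.8 -0.5  5. ] [-0.8   0.03  2.37  1.28  0.65 -0.43]
rot err [-0.0001  0.0008  0.0017]
face x=0.012 y +0.010 z +0.0317 n 114 x 0.0324 y [-0.028   0.0279] -0.0001 z [0.0684 0.0969]
scene padtop 157 [-0.0337  0.0341] mid 0.0002 x [0.0306 0.0534] 0.0602
scene rim 216 [-0.0382  0.0396] mid 0.0007 x [-0.0392  0.0356] 0.1075
top padtop 138 [-0.0349  0.0344] mid -0.0002 x [0.0238 0.0499] 0.0597
top rim 255 [-0.0396  0.0393] mid -0.0001 x [-0.0421  0.0318] 0.1085
```

View pics/scene8c.png

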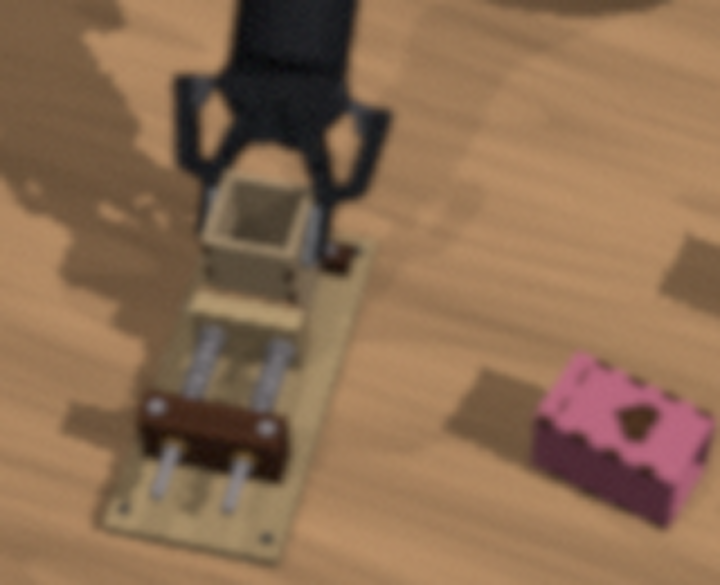

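View pics/top8c.png

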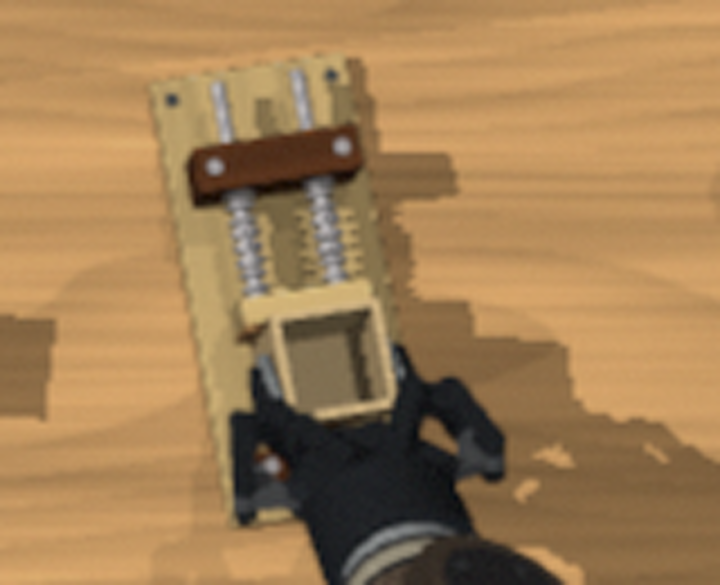

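>>> {"method": "jog_arm", "body": {"commands": "0 0 -0.001 0 0 0;0 0 -0.002 0 0 0;0 0 -0.002 0 0 0"}}

```text
time: 14.22
eef_pos: [0.5155, -0.1782, 0.0697]
tcp_rot: [0.92, 0.074, 0.384, -0.031]
contact_force: [-14.6, 0.8, 17.5]
opening: 0.646
```

>>> {"method": "jog_arm", "body": {"commands": "0 0 0.0015 0 0 0;-0.002 -0.0003 0.0015 0 0 0;-0.0035 -0.0006 0.0015 0 0 0;-0.0035 -0.0006 0.0015 0 0 0"}}

```text
time: 14.72
eef_pos: [0.5115, -0.1789, 0.0697]
tcp_rot: [0.921, 0.073, 0.382, -0.031]
contact_force: [-2.3, 1.9, 7.3]
opening: 0.649
```

```bash
python3 chk.py 9 .108
```

```text
14.725 tcp clamp [0.0119 0.0013 0.0697] [-2.3  1.9  7.3] [-0.81  0.03  2.38  1.28  0.66 -0.43]
rot err [-0.0001  0.0021  0.0015]
face x=0.004 y -0.010 z +0.0309 n 114 x 0.0302 y [-0.0277  0.0281] 0.0002 z [0.0686 0.0958]
scene padtop 158 [-0.0337  0.0345] mid 0.0004 x [0.0248 0.0511] 0.0597
scene rim 226 [-0.0389  0.0392] mid 0.0001 x [-0.0388  0.0324] 0.1069
top padtop 137 [-0.0351  0.0337] mid -0.0007 x [0.0245 0.0468] 0.0596
top rim 244 [-0.0394  0.0398] mid 0.0002 x [-0.0399  0.0287] 0.1076
```

>>> {"method": "jog_arm", "body": {"commands": "-0.001 -0.0002 0 0 0 0;-0.0015 -0.0003 0 0 0 0;-0.0015 -0.0003 0 0 0 0"}}

```text
time: 15.25
eef_pos: [0.5102, -0.1791, 0.0697]
tcp_rot: [0.921, 0.073, 0.383, -0.031]
contact_force: [1.6, 1.7, 6.5]
opening: 0.649
```

>>> {"method": "jog_arm", "body": {"commands": "0 0 0 0 0 0;0 0 0 0 0 0;0 0 0 0 0 0;0 0 0 0 0 0", "gripper": 90}}

```text
time: 15.75
eef_pos: [0.5088, -0.179, 0.068]
tcp_rot: [0.921, 0.073, 0.381, -0.03]
contact_force: [0.7, -0.0, 0.4]
opening: 0.901
```

```bash
python3 chk.py 10 .108
```

```text
15.75 tcp clamp [0.0092 0.0016 0.068 ] [ 0.7 -0.   0.4] [-0.81  0.03  2.38  1.27  0.66 -0.43]
rot err [ 0.0005 -0.0017  0.0018]
face x=0.025 y -0.009 z +0.0289 n 108 x 0.0282 y [-0.0273  0.0285] 0.0006 z [0.0684 0.0957]
scene padtop 162 [-0.0343  0.0354] mid 0.0006 x [0.0253 0.0493] 0.0599
scene rim 177 [-0.0388  0.031 ] mid -0.0039 x [-0.0402  0.0309] 0.1069
top padtop 148 [-0.0348  0.0343] mid -0.0002 x [0.0221 0.0455] 0.0598
top rim 216 [-0.0388  0.0395] mid 0.0004 x [-0.0399  0.0274] 0.1072
```

View pics/top10c.png

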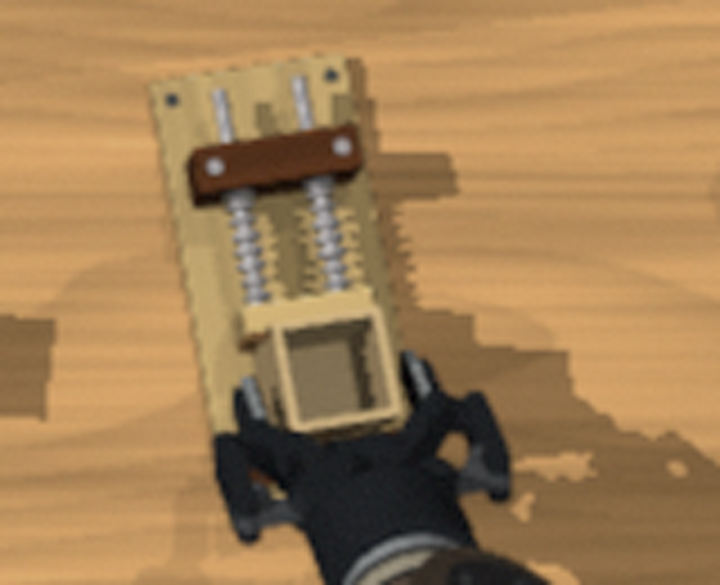

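>>> {"method": "jog_arm", "body": {"commands": "-0.01 -0.0016 0.015 0 0 0;-0.01 -0.0016 0.05 0 0 0;-0.01 -0.0016 0.1 0 0 0;-0.01 -0.0016 0.15 0 0 0;-0.02 -0.15 0.2 0 0 0;-0.02 -0.15 0.2 0 0 0;-0.02 -0.15 0.2 0 0 0;-0.02 -0.15 0.2 0 0 0"}}

```text
time: 16.9
eef_pos: [0.4888, -0.3315, 0.2695]
tcp_rot: [0.921, 0.073, 0.381, -0.029]
contact_force: [0.1, -0.0, -0.7]
opening: 0.899
```

```bash
python3 chk.py 11 .108
python3 - <<'E'
from h import *
for n in ('top','scene'):
    c,Q,u,v=meas(n,0)
    r=Q[(abs(Q[:,1])<.045)&(abs(Q[:,0])<.045)&(Q[:,2]>.100)&(Q[:,2]<.125)]
    q=cv2.minAreaRect(r[:,:2].astype(np.float32)); A=np.c_[r[:,:2],np.ones(len(r))]
    print(n,np.round(q[0],4),np.round(q[1],4),round(q[2],1),np.median(r[:,2]).round(4),np.linalg.lstsq(A,r[:,2],rcond=None)[0].round(3))
    for k in ('pot_center','glue_center','organiser_center','markers_center'):
        for d in cut_out(n,k)[:5]:
            P,_,_=pts(c,d['pixels']); print(k,round(d['conf'],2),np.median(P,0).round(3))
E
```

```text
16.9 tcp clamp [-0.0349 -0.1458  0.2695] [ 0.1 -0.  -0.7] [-1.06 -0.13  2.08  0.87  1.06 -0.05]
rot err [ 0.0024 -0.0006  0.0043]
face x=-0.016 y -0.002 z +0.0280 n 106 x 0.028 y [-0.0267  0.0277] 0.0005 z [0.0685 0.0956]
scene padtop 154 [-0.0342  0.0344] mid 0.0001 x [0.0243 0.049 ] 0.0597
scene rim 158 [-0.0283  0.0283] mid 0.0 x [-0.0285  0.0314] 0.1072
top padtop 139 [-0.0343  0.0343] mid -0.0 x [0.023  0.0455] 0.06
top rim 196 [-0.0287  0.0276] mid -0.0005 x [-0.0288  0.0272] 0.1074
top [-0.0007 -0.0005] [0.0564 0.0571] 0.2 0.1074 [ 0.002 -0.     0.107]
pot_center 0.81 [0.522 0.066 0.056]
pot_center 0.77 [ 0.503 -0.186  0.059]
pot_center 0.75 [0.368 0.156 0.056]
pot_center 0.6 [0.63  0.24  0.055]
glue_center 0.71 [ 0.766 -0.012  0.082]
organiser_center 0.82 [ 0.622 -0.509  0.042]
markers_center 0.94 [0.581 0.504 0.017]
scene [0.0014 0.0003] [0.0599 0.0576] 1.1 0.1071 [0.008 0.007 0.107]
pot_center 0.95 [0.645 0.244 0.054]
pot_center 0.83 [0.54  0.07  0.054]
pot_center 0.81 [0.39  0.159 0.053]
pot_center 0.64 [ 0.608 -0.156  0.015]
glue_center 0.86 [ 0.791 -0.005  0.081]
organiser_center 0.92 [ 0.618 -0.503  0.04 ]
markers_center 0.56 [0.588 0.507 0.017]
```

View pics/scene11c.png

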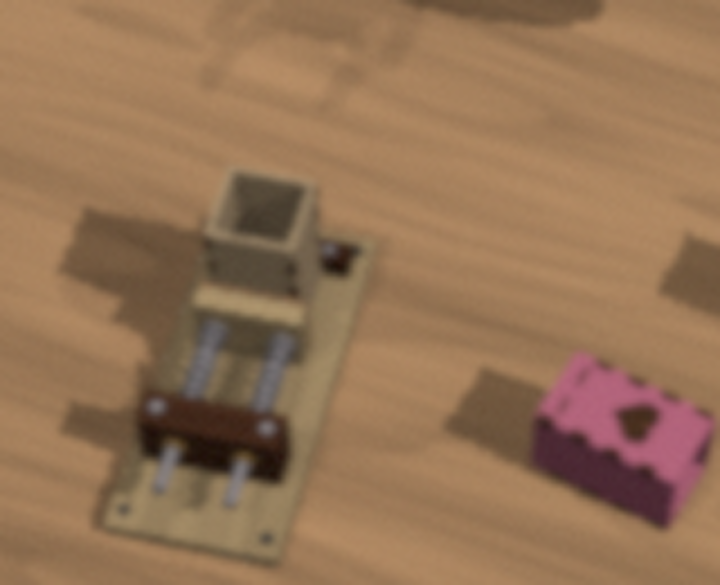

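View pics/top11.png

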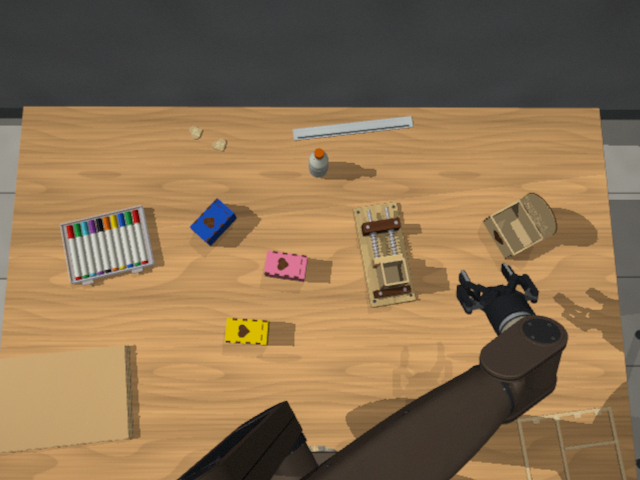

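In the top view the pot stands in the clamp at (391,270), between the stop and the pressed-back pad, with its open end up. The other objects haven't moved and the gripper is clear of everything.

```bash
python3 -c "
from h import *
print(ctrl.sign_off())"
```

```text
the job is handed in; nothing more can be done
None
```

The pen pot is standing in the spring clamp with its open end up, and I handed the job in at about 17 s of the 45 s allowed.

I gripped the plain plywood pot with the tool tilted 45°. One turn stood it upright, then I used it to push the sprung pad back about 24 mm above the stop. I lowered it until it met the board, eased it back against the stop, released it and moved the arm clear.

Last checks, in clamp axes:
- **Position:** the top camera put the rim centre at (-0.7, -0.5) mm and the scene camera at (1.4, 0.3) mm. The target is (0, 0), and the calibration is good to about 2 mm.
- **Pad:** the pot's pad-side face is at x 28.0 mm, where a clamped pot's should be, so the pad is pressed back about 20 mm.
- **Squareness:** the rim's turn read 0.2° (top camera) and 1.1° (scene camera), and it is level within about 0.5°. The scene camera sees the rim less cleanly, so I trust the top camera more.
- **Seating:** the rim read about 107 mm above the table against an expected 108 mm, which is within the calibration.
- **Other objects:** the glue bottle, organiser, marker case and the three coloured pots read within 3 mm of their starting positions.
- **Detector misreads:** in the last scene picture the detector labelled part of the clamp as a pot, with low confidence. The picture and the depth readings showed the pot correctly in place.

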